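# Load the two assembly mandrels with a roller's end parts

## Task

Load the two pin mandrels for the next roller assembly. On the tall pin (the stand with the square foot) thread the brass bushing first, then the dark steel spacer tube, then the steel hexagon nut on top; on the short pin (the stand with the round foot) thread the large steel washer first, then the black flanged bush with its flange down. Every part must lie flat on the one beneath it with the pin through its hole, and be let go.

Things in the scene. Friction and masses are not known exactly. Their poses are not given: they have to be found in the camera images.
- tall_mandrel_seat (a point): Tall mandrel: a square dark steel foot, 56 x 56 x 5 mm, with a 34 mm round steel boss, 9 mm high, carrying an upright steel pin of 6 mm diameter whose last 7 mm taper to a point. Bolted to the bench, it does not move. This point lies on the pin's axis at the flat top of the boss, where the lowest part sits, 14 mm above the bench; z is up. The pin's tip stands 39 mm above this point (53 mm above the bench). It may stand at the left or the right of the bench.
- short_mandrel_seat (a point): Short mandrel: a round dark steel foot, 62 mm across and 5 mm thick, with a 34 mm round steel boss, 9 mm high, carrying an upright steel pin of 6 mm diameter whose last 7 mm taper to a point. Bolted to the bench, it does not move. This point lies on the pin's axis at the flat top of the boss, where the lowest part sits, 14 mm above the bench; z is up. The pin's tip stands 22 mm above this point (36 mm above the bench). It stands on the other side from the tall mandrel.
- bushing_mid (a point): Plain brass-coloured ring (bushing), 42 mm across, 7 mm thick, hole about 14 mm; it lies flat on the bench, both sides alike. This point is its centre, half-way up (3.5 mm above the underside); z is its hole's axis. Grasp it across the outside.
- spacer_mid (a point): Plain dark steel spacer tube, 36 mm across, 20 mm high, hole 16 mm right through; it stands on end, both ends alike. This point is its centre, half-way up (10 mm above the underside); z is its axis.
- nut_mid (a point): Bright steel hexagon nut, 30 mm across the flats and 35 mm across the corners, 16 mm high, hole about 17 mm; it lies flat, both sides alike. This point is its centre, half-way up (8 mm above the underside); z is the hole's axis, x is square to one pair of flats.
- washer_mid (a point): Large plain steel washer, 60 mm across, 8 mm thick, hole 16 mm; it lies flat, both sides alike. This point is its centre, half-way up (4 mm above the underside); z is the hole's axis. Grasp it across the outside.
- flanged_bush_mid (a point): Black plastic flanged bush: a flange 52 mm across and 5 mm thick, below, and on it a hub 34 mm across up to the full height of 22 mm; hole 16 mm right through. It stands flange down. This point is on its axis half-way up (11 mm above the underside); z is its axis and points from the flange to the hub.
- drawer_stack: Not part of the job, only in the way: a fixed clear drawer cabinet, 210 x 189 mm, its top about 230 mm above the bench, its origin under its middle, 80 mm up; a parts bin stands left of it. They fill the middle of the bench from about 0.5 m ahead of the robot backwards. Nearer lie only low compartment boxes, so cross from side to side raised and close to the robot.
Not all that is in view belongs to the job. What is shaped like the part that bears spacer_mid but red is not meant.

How it is judged:
By the outcome, as a careful person would: the job done as asked, in the order asked, and still so for the second after the job is handed in, with the robot touching nothing.
It also fails if it takes over 144 s, if anything falls off the work surface, if the arm or the gripper's body presses on something with over 40 N, if the wrist force passes 120 N, or if a joint passes its speed limit or range.

## Robot

A 6-joint arm with a two-finger parallel gripper is mounted at the origin on a cart in front of the work surface, level with it; the furniture and walls round the work are solid. World frame = base frame: x ahead of the robot, y to its left, z up, the work surface at z = 0. Lengths are in mm, angles in rad, forces in N, time in s.
With the tool pointing down it reaches from about 350 to 975 mm from the base axis. Payload 7.1 kg.
Tool frame: the origin (TCP) lies at the very end of the fingers, on their centre line; the grasp point (between the pads) lies 19 mm behind it (ctrl.grasp_offset is the distance from the TCP to the grasp point, in mm); z points along the fingers, y is the line along which they close (so a half turn about z gives the same grasp; the last joint's range is limited). The gripper opens to 88 mm and grips with 3 to 60 N. Pads are 20 mm wide; open, the fingers measure 115 mm over their backs; the gripper's body (75 mm by 178 mm) begins 61 mm behind the grasp point.
Start: joints at [-1.354, 0.423, 1.63, -0, 1.089, -0.019], TCP at [146.032, -607.684, 222.675] pointing down, gripper open.
Joint ranges: [-3, 3], [-0.9, 2.11], [0.09, 2.58], [-1.31, 4.45], [0.11, 2.69], [-2.54, 2.54]. Speed limits (rad/s): [2.39, 2.39, 3.01, 3.14, 3.14, 3.14].

## Interface

Orientations are given as a rotation vector (axis times angle).
In Python, from workcell import ctrl, viewer, ticket, models gives the robot as it stands.
- The arm moves only by the tool play_rows, never from a script. Its arguments are lists of equal length, an entry for each row: "dp": the shift along the world's x, y, z in mm, a list of three; "yaw": the turn about the world's z in degrees. In form: {"dp": [[tx, ty, tz], ...], "yaw": [yaw, ...]}. A call has 1 to 8 rows; each row shifts and turns the commanded pose from where the row before left it; what a row does not reach is not made up. A row lasts 1/12 s, in which the tool goes at most 41.7 mm and 7.16 degrees, less where a joint would pass 70% of its speed; a pose out of reach is approached as far as the arm can. A call is refused whole if a number of a shift passes 41.7 or a number of a turn 7.16, either way. A call with a gripper value outside its range is refused whole. "gripper" is the closure, from 0 (fully open) to 1 (shut), set as the call begins (left out, the last holds). The fingers move at their own pace and stop on an object; the grip force is fixed at half the most. Time passes only in rows, so rows that do not move let the fingers close. It gives the time, the measured TCP pose, the force, the opening and the grip force at its end, in the units of the state.
- ctrl.get_obs(): the state, without advancing time (a new reading comes with each control period).
- viewer.get_image(name): name is "scene" or "side" or "wrist"; returns a dict with "pixels" (480x640x3 uint8, red, green, blue), "range_z" (480x640 float32, mm along the optical axis (not along the pixel's ray), 0 where there is no reading), "fx", "fy", "cx", "cy" (pixels), "dist_coeffs" ([k1, k2, p1, p2, k3] as OpenCV has them; the pictures are not rectified), "T" (4x4, takes a point from camera to world coordinates); the wrist camera has in their place "hand_eye" (4x4, takes a point from camera to tool coordinates, whose origin is the TCP and whose axes are the flange's). Camera axes: x right, y up, looking along -z (the intrinsics and any distortion apply to the point x, -y, -z); pixel columns grow to the right and rows downward; lengths in mm; the calibration is good to about 2 mm. A picture is of the moment at which its call begins: read the wrist's pose just before it.
- ticket.close_job(): hands the job in; it is judged then, once.
Trained networks look in a picture, given as the dict that the camera call returned (one of the last four; its "shot" number tells which), for a name from the list of things; names that differ only in an ending like _2 or _b are one class to them, and where a whole thing is asked for, a point or a joint stands for the part that bears it (a point fixed in the world has none). Each returns a list of dicts, best first, with "conf" (0 to 1); they miss things now and then, are a little off and sometimes report something else, mostly with a low value. They report only what shows in the picture. A call takes as long as a camera call. They do not tell look-alikes from the thing itself.
- models.look_for(picture, name): "bbox" ([centre column, centre row, width, height] in pixels, round what is visible of it).
- models.landmark_of(picture, name): "location" ([column, row] in pixels: a listed point, or the origin of a listed thing).
The state is a dict: "t": time; "qpos": joint angles; "qvel": joint speeds; "joint_torque": joint torques, N m; "ee_pos": TCP position; "orientation": TCP orientation; "ft_force": force on the tool from outside, world axes, zero at the start; "moment": the same for the moment, N m; "width": finger opening in mm; "grasp_force": force on a finger pad.
Only numpy, scipy, OpenCV 4.12 (cv2) and the standard library are available. Lean on these libraries where they do the work, as an engineer would, in place of code of your own. Each camera call takes 0.05 s, during which the arm holds its last target. There are 200 camera calls.

## Working session

There is one attempt and no reset: what is moved stays moved. The work goes in short steps, Python scripts to look and compute and a tool call to move; the robot and the scene stay as the last step left them, time stands still between calls to the robot, and variables do not carry over. Pictures are saved under pics/ and viewed, at most 15 in all, crops included, and the job is handed in when it is done.

Besides the shell and the picture viewer there is one more tool, called in YAML: its name, and indented under it one key for each argument. play_rows: Moves the arm, as the interface text tells. Its arguments: {"type":"object","properties":{"dp":{"type":"array"},"yaw":{"type":"array"},"gripper":{"type":"number"}},"required":["dp","yaw"]}

```bash
mkdir -p pics; cat > h.py <<'E'
import numpy as np, cv2
from workcell import ctrl, viewer, ticket, models
from scipy.spatial.transform import Rotation as R
NAMES=["tall_mandrel_seat","short_mandrel_seat","bushing_mid","spacer_mid","nut_mid","washer_mid","flanged_bush_mid"]
Z=dict(tall_mandrel_seat=14,short_mandrel_seat=14,bushing_mid=3.5,spacer_mid=10,nut_mid=8,washer_mid=4,flanged_bush_mid=11)
def shot(name):
    o=ctrl.get_obs(); im=viewer.get_image(name)
    if "T" not in im:
        M=np.eye(4); M[:3,:3]=R.from_rotvec(o["orientation"]).as_matrix(); M[:3,3]=o["ee_pos"]; im["Tw"]=M@np.array(im["hand_eye"])
    else: im["Tw"]=np.array(im["T"])
    return im
def ray(im,u,v):
    K=np.array([[im["fx"],0,im["cx"]],[0,im["fy"],im["cy"]],[0,0,1]])
    p=cv2.undistortPoints(np.array([[[u,v]]],float),K,np.array(im["dist_coeffs"]))[0,0]
    return np.array([p[0],-p[1],-1.])
def onplane(im,u,v,z):
    T=im["Tw"]; d=T[:3,:3]@ray(im,u,v); return T[:3,3]+d*(z-T[2,3])/d[2]
def bydepth(im,u,v):
    r=im["range_z"][int(round(v)),int(round(u))]; T=im["Tw"]; return T[:3,3]+T[:3,:3]@(ray(im,u,v)*r)
def save(im,f,crop=None,s=1):
    p=im["pixels"][:,:,::-1]
    if crop: p=p[crop[1]:crop[3],crop[0]:crop[2]]
    cv2.imwrite("pics/"+f,cv2.resize(p,None,fx=s,fy=s,interpolation=cv2.INTER_CUBIC))
E
python3 - <<'E'
from h import *
np.set_printoptions(precision=1,suppress=True)
for c in["scene","side"]:
    im=shot(c); save(im,c+".png"); print(c,im["Tw"][:3,3])
    for n in NAMES:
        for d in models.landmark_of(im,n)[:3]:
            u,v=d["location"]; print(n,round(d["conf"],2),np.array([u,v]),onplane(im,u,v,Z[n]))
E
```

```text
scene [-110.9  903.9  585.9]
tall_mandrel_seat 0.61 [367.9 211.9] [ 534.2 -301.5   14. ]
short_mandrel_seat 0.68 [207.6 302.4] [582.1 360.2  14. ]
bushing_mid 0.48 [405.9 229.9] [ 377.9 -260.8    3.5]
spacer_mid 0.8 [267.6 350.9] [364.3 406.3  10. ]
spacer_mid 0.73 [231.2 337.9] [451.5 417.1  10. ]
spacer_mid 0.7 [256.9 323.6] [439.6 353.4  10. ]
nut_mid 0.75 [405.1 211.7] [ 437. -383.    8.]
nut_mid 0.56 [293.5 320.2] [383.7 299.3   8. ]
washer_mid 0.53 [376.8 205.1] [ 549.2 -393.6    4. ]
flanged_bush_mid 0.53 [407.7 210.9] [ 429.8 -387.4   11. ]
side [  359.4 -1269.6  1066.1]
tall_mandrel_seat 0.92 [333.  321.2] [ 520.2 -296.8   14. ]
short_mandrel_seat 0.7 [322.  182.8] [581.3 373.   14. ]
bushing_mid 0.45 [284.2 321.6] [ 393.8 -271.5    3.5]
spacer_mid 0.63 [261.9 182.4] [367.9 411.   10. ]
spacer_mid 0.58 [289.4 192.1] [460.8 334.3  10. ]
spacer_mid 0.4 [281.9 180.1] [440.6 416.7  10. ]
nut_mid 0.57 [322.3 179.9] [586.3 401.6   8. ]
nut_mid 0.5 [268.  199.3] [383.8 302.4   8. ]
washer_mid 0.57 [352.4 356.4] [ 551.6 -411.5    4. ]
flanged_bush_mid 0.53 [304.6 349.6] [ 436.2 -379.9   11. ]
```

View pics/scene.png

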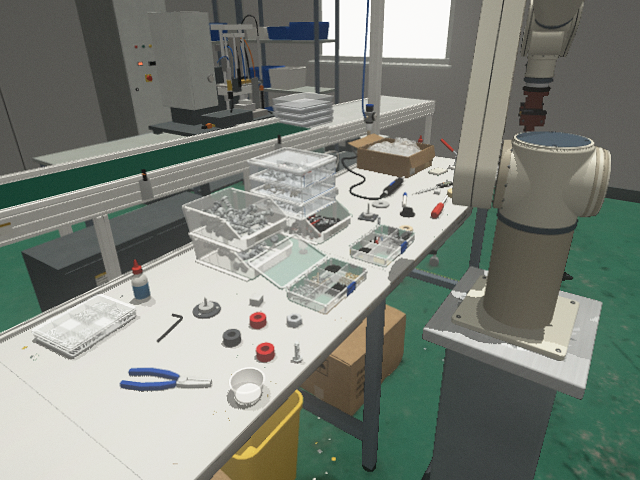

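View pics/side.png

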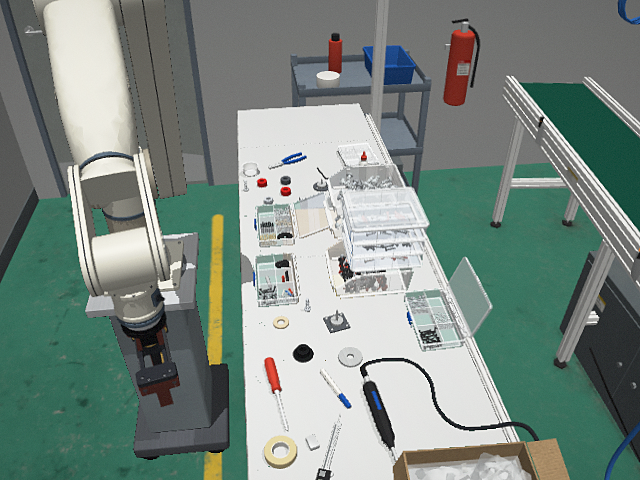

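The tall mandrel is on the right at side px (336,321), with the bushing (281,323), washer (350,356) and flanged bush (304,352). The larger ring at (281,451) looks like a tape roll.
The short mandrel is on the left at scene px (207,309). Also there are the dark spacer (231,338), red look-alikes at (257,320) and (265,351), and the nut (294,320). Next I'll move to the right cluster for a wrist look.

play_rows:
  dp:
    - [20,18,8]
    - [25,22,10]
    - [25,22,10]
    - [25,22,10]
    - [25,22,10]
    - [25,22,10]
    - [25,22,10]
    - [25,22,10]
  yaw: [0,0,0,0,0,0,0,0]

```text
t: 1.47
ee_pos: [342.0, -434.5, 301.4]
orientation: [3.119, 0.369, 0.0]
ft_force: [0.1, 0.6, -0.5]
width: 88.0
grasp_force: 0.0
```

play_rows:
  dp:
    - [25,22,8]
    - [25,22,5]
    - [25,22,5]
    - [25,22,5]
    - [15,12,0]
    - [0,0,0]
    - [0,0,0]
    - [0,0,0]
  yaw: [0,0,0,0,0,0,0,0]

```text
t: 2.13
ee_pos: [455.5, -336.0, 323.4]
orientation: [-3.12, -0.37, 0.001]
ft_force: [0.3, -0.2, -0.3]
width: 88.2
grasp_force: 0.0
```

```bash
python3 - <<'E'
from h import *
np.set_printoptions(precision=1,suppress=True)
o=ctrl.get_obs();print(o)
im=shot("wrist"); save(im,"w1.png"); print(im["Tw"],np.array(im["hand_eye"]),im["fx"])
for n in NAMES:
    for d in models.landmark_of(im,n)[:2]:
        u,v=d["location"]; print(n,round(d["conf"],2),np.array([u,v]),onplane(im,u,v,Z[n]),bydepth(im,u,v))
E
```

```text
{'t': 2.1333, 'qpos': array([-0.7,  0.2,  1.7, -0. ,  1.2,  0.7]), 'qvel': array([-0., -0.,  0.,  0., -0.,  0.]), 'joint_torque': array([  0.9, -45.7, -30.6,   0.1,  -0. ,   0. ]), 'ee_pos': array([ 455.5, -336. ,  323.4]), 'orientation': array([-3.1, -0.4,  0. ]), 'ft_force': array([ 0.3, -0.2, -0.3]), 'moment': array([ 0., -0., -0.]), 'grasp_force': 0.0, 'width': 88.16815025503594}
[[   0.2    0.9    0.3  526.9]
 [  -1.     0.2    0.1 -319.4]
 [   0.    -0.3    1.   485.6]
 [   0.     0.     0.     1. ]] [[   0.     1.     0.3   73.2]
 [   1.    -0.    -0.     0.6]
 [  -0.     0.3   -1.  -162.2]
 [   0.     0.     0.     1. ]] 418.73475276662947
tall_mandrel_seat 0.67 [304.9 113.1] [ 531.4 -293.    14. ] [ 531.  -295.    50.9]
bushing_mid 0.55 [261.3 229.5] [ 388.9 -271.6    3.5] [ 387.6 -271.1   -1.1]
washer_mid 0.74 [412.2 126.5] [ 546.  -412.6    4. ] [ 546.1 -413.3    0.5]
flanged_bush_mid 0.86 [364.1 218.3] [ 432.3 -385.9   11. ] [ 430.2 -387.4    0.3]
flanged_bush_mid 0.49 [410.2 125.3] [ 546.4 -408.7   11. ] [ 546.8 -410.7    0.2]
```

View pics/w1.png

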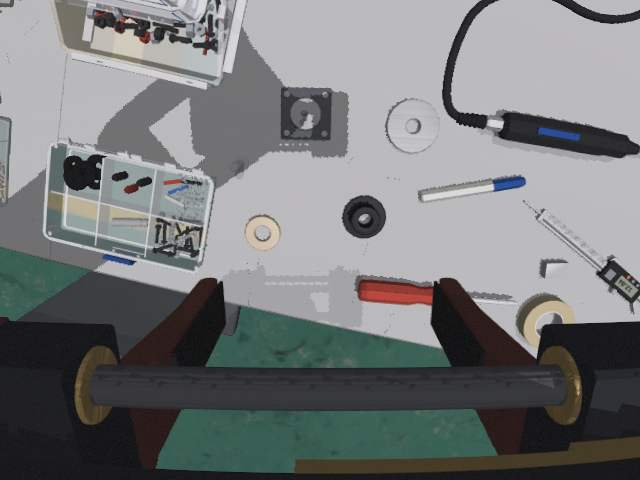

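The wrist view shows the tall mandrel (305,113), washer (413,126), flanged bush (364,217) and bushing (263,233). The tape roll (548,320) is too big to be the bushing. I'll go above the bushing with the fingers partly closed, because a compartment box is close on its left.

play_rows:
  dp:
    - [-11,11,-20]
    - [-11,11,-30]
    - [-11,11,-35]
    - [-11,11,-35]
    - [-11,10,-30]
    - [-11,10,-20]
    - [0,0,0]
    - [0,0,0]
  yaw: [0,0,0,0,0,0,0,0]
  gripper: 0.28

```text
t: 3.2
ee_pos: [389.7, -271.6, 153.5]
orientation: [-3.119, -0.369, 0.002]
ft_force: [1.2, 0.5, 0.2]
width: 63.6
grasp_force: 0.0
```

```bash
cat >> h.py <<'E'
def look(names,f=None,cam="wrist"):
    """landmark + bbox centre on the nominal mid plane, with tool pose"""
    np.set_printoptions(precision=1,suppress=True)
    im=shot(cam); o=ctrl.get_obs(); x=R.from_rotvec(o["orientation"]).as_matrix()[:,0]
    print("tcp",o["ee_pos"],"toolx deg",round(float(np.degrees(np.arctan2(x[1],x[0]))),1),"w",round(o["width"],1),"t",round(o["t"],2))
    if f: save(im,f)
    for n in names:
        for d in models.landmark_of(im,n)[:3]:
            u,v=d["location"]; print(n,"LM",round(d["conf"],2),np.array([u,v]),onplane(im,u,v,Z[n]))
        for d in models.look_for(im,n)[:3]:
            u,v,w,h=d["bbox"]; print(n,"BB",round(d["conf"],2),np.array([u,v,w,h]),onplane(im,u,v,Z[n]))
    return im
E
python3 - <<'E'
from h import *
im=look(["bushing_mid","tall_mandrel_seat","washer_mid","flanged_bush_mid"],"w2.png")
E
```

```text
tcp [ 391.2 -272.7  154.7] toolx deg 13.5 w 63.1 t 3.25
bushing_mid LM 0.71 [329.6 223.9] [ 388.3 -274.     3.5]
bushing_mid LM 0.29 [406.7  34.6] [ 533.4 -294.3    3.5]
bushing_mid BB 0.91 [329.4 226.2  56.3  59.6] [ 386.5 -274.3    3.5]
bushing_mid BB 0.67 [483.5 203.1  63.5  68.1] [ 432.2 -384.9    3.5]
tall_mandrel_seat LM 0.97 [406.6  36.7] [ 529.7 -293.3   14. ]
tall_mandrel_seat LM 0.64 [490.3 205.6] [ 432.6 -386.2   14. ]
tall_mandrel_seat LM 0.49 [328.4 226. ] [ 389.  -272.9   14. ]
tall_mandrel_seat BB 0.71 [405.1  40.7  83.9  78.4] [ 526.9 -293.    14. ]
washer_mid LM 0.86 [563.5  60.3] [ 547.6 -410.2    4. ]
washer_mid LM 0.37 [406.6  31.9] [ 535.1 -293.7    4. ]
washer_mid BB 0.95 [565.   61.4  82.5  85.7] [ 547.2 -411.6    4. ]
flanged_bush_mid LM 0.58 [489.  202.6] [ 434.2 -385.7   11. ]
flanged_bush_mid BB 0.69 [484.2 203.4  71.6  66.8] [ 432.8 -382.3   11. ]
```

View pics/w2.png

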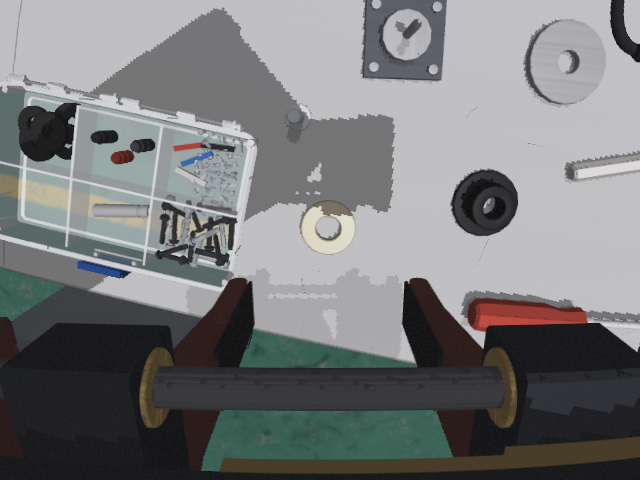

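play_rows:
  dp:
    - [-2,-1,-20]
    - [-3,-1,-30]
    - [0,0,-30]
    - [0,0,-30]
    - [0,0,-20]
    - [0,0,-14]
    - [0,0,-6]
    - [0,0,0]
  yaw: [0,0,0,0,0,0,0,0]

```text
t: 4.32
ee_pos: [384.5, -273.3, 2.6]
orientation: [-3.118, -0.369, 0.003]
ft_force: [-0.2, 1.0, 0.5]
width: 63.5
grasp_force: 0.0
```

play_rows:
  dp:
    - [0,0,0]
    - [0,0,0]
  yaw: [0,0]

```text
t: 4.48
ee_pos: [385.7, -274.2, 4.6]
orientation: [3.119, 0.369, 0.002]
ft_force: [-0.4, 1.3, -0.1]
width: 63.2
grasp_force: 0.0
```

play_rows:
  dp:
    - [1,0,-3]
    - [0,0,0]
    - [0,0,0]
  yaw: [0,0,0]

```text
t: 4.73
ee_pos: [386.4, -273.9, 1.2]
orientation: [3.119, 0.37, 0.001]
ft_force: [-0.3, 0.3, 0.7]
width: 63.2
grasp_force: 0.0
```

play_rows:
  dp:
    - [0,0,0]
    - [0,0,0]
    - [0,0,0]
    - [0,0,0]
    - [0,0,0]
    - [0,0,0]
  yaw: [0,0,0,0,0,0]
  gripper: 1

```text
t: 5.23
ee_pos: [386.0, -273.6, 0.7]
orientation: [-3.12, -0.37, 0.0]
ft_force: [-0.1, 0.6, 2.4]
width: 40.0
grasp_force: 30.0
```

play_rows:
  dp:
    - [0,0,0]
    - [0,0,10]
    - [0,0,20]
    - [0,0,30]
    - [0,0,30]
    - [0,0,20]
    - [0,0,0]
    - [0,0,0]
  yaw: [0,0,0,0,0,0,0,0]

```text
t: 5.9
ee_pos: [386.7, -274.2, 112.0]
orientation: [3.118, 0.369, 0.004]
ft_force: [-0.0, -0.1, -0.9]
width: 40.3
grasp_force: 30.0
```

play_rows:
  dp:
    - [15,-3,0]
    - [25,-5,0]
    - [25,-4,0]
    - [15,0,0]
    - [0,0,0]
    - [0,0,0]
    - [0,0,0]
  yaw: [0,0,0,0,0,0,0]

```text
t: 6.48
ee_pos: [464.3, -284.8, 109.3]
orientation: [-3.118, -0.37, 0.004]
ft_force: [0.1, 0.0, -0.7]
width: 40.6
grasp_force: 30.0
```

```bash
python3 - <<'E'
from h import *
im=look(["tall_mandrel_seat","bushing_mid"],"w3.png")
E
```

```text
tcp [ 464.3 -285.   109.6] toolx deg 13.5 w 40.4 t 6.53
tall_mandrel_seat LM 0.75 [458.4 315.3] [ 434.1 -384.4   14. ]
tall_mandrel_seat LM 0.74 [364.3 139.6] [ 531.3 -291.9   14. ]
tall_mandrel_seat BB 0.72 [366.3 136.8  92.4  89.7] [ 533.2 -292.6   14. ]
tall_mandrel_seat BB 0.61 [547.1 163.1  91.7  96. ] [ 546. -407.   14.]
bushing_mid BB 0.92 [329.2 306.1  99.2 100.3] [ 415.8 -298.2    3.5]
```

View pics/w3.png

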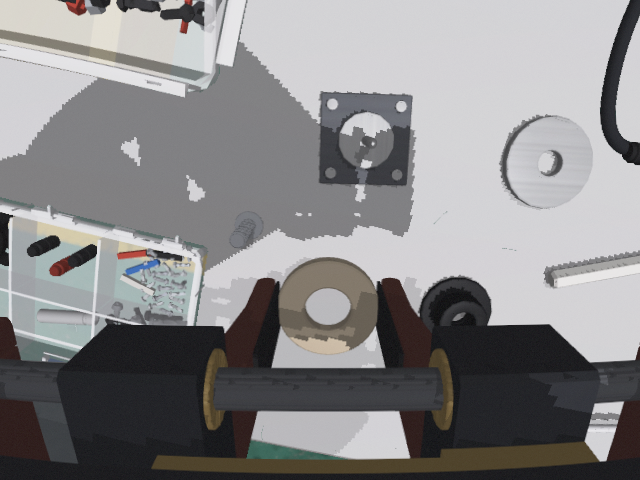

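The ring is held between the fingers, centred at (329,306). The mandrel's boss is at (366,139) and its pin tip at about (369,142).

```bash
python3 - <<'E'
from h import *
im=look([])
for u,v,z in[(328.5,306,112.5),(366,139,14),(365,139,5),(369,142,53)]: print(u,v,z,onplane(im,u,v,z))
E
```

```text
tcp [ 465.5 -285.7  110.7] toolx deg 13.5 w 40.2 t 6.78
328.5 306 112.5 [ 465.1 -286.8  112.5]
366 139 14 [ 533.1 -293.9   14. ]
365 139 5 [ 532.8 -294.2    5. ]
369 142 53 [ 532.5 -292.1   53. ]
```

play_rows:
  dp:
    - [10,-1,0]
    - [22,-2,-5]
    - [22,-2,-10]
    - [13,-1,-15]
    - [0,0,-10]
    - [0,0,0]
    - [0,0,0]
  yaw: [0,0,0,0,0,0,0]

```text
t: 7.37
ee_pos: [531.9, -291.1, 69.8]
orientation: [-3.118, -0.37, 0.004]
ft_force: [-1.2, 0.1, -0.9]
width: 40.1
grasp_force: 30.0
```

```bash
python3 - <<'E'
from h import *
im=look([],"w4.png")
im2=shot("side"); save(im2,"s4.png",(280,250,400,340),6)
E
```

```text
tcp [ 532.1 -291.4   70.5] toolx deg 13.5 w 39.9 t 7.42
```

View pics/w4.png

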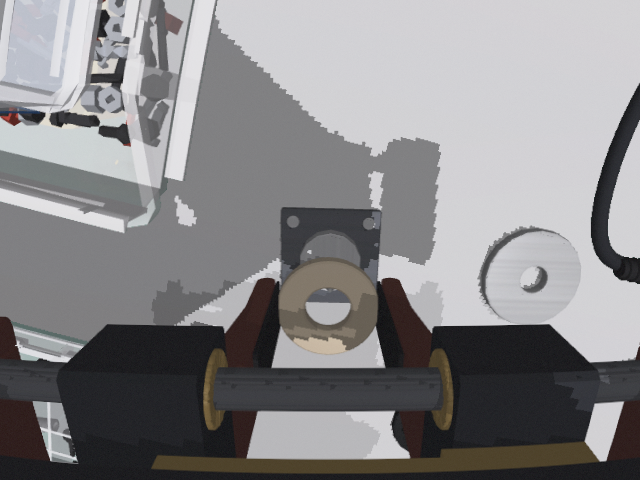

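The ring is over the boss and the pin tip seems to show at the top of the hole, near (328,293). I'll enlarge this to check.

```bash
python3 - <<'E'
from h import *
im=look([]); save(im,"w4c.png",(270,200,390,360),4)
for u,v,z in[(328.5,305.5,73),(328,293,53),(330,291,53)]: print(u,v,z,onplane(im,u,v,z))
E
```

```text
tcp [ 532.6 -291.8   71.3] toolx deg 13.5 w 40.4 t 7.52
328.5 305.5 73 [ 532.5 -292.8   73. ]
328 293 53 [ 529.7 -293.2   53. ]
330 291 53 [ 530.9 -293.9   53. ]
```

View pics/w4c.png

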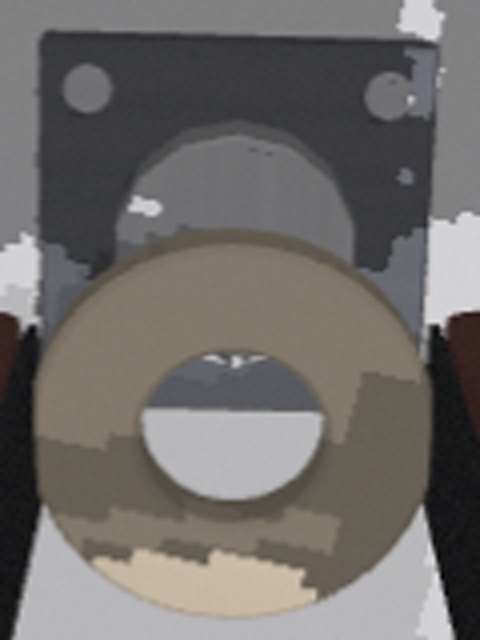

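```bash
python3 - <<'E'
from h import *
im=look([])
a=onplane(im,330,209.3,5);b=onplane(im,329,302.5,5);print(a,b,(a+b)/2)
# boss far arc apex (top z14)
print(onplane(im,329,233.5,14)-np.array([17*.97,17*.23,0]), onplane(im,299.5,256,14),onplane(im,358.5,256,14))
print(onplane(im,328.5,305.5,73), im["Tw"][:3,3])
E
```

```text
tcp [ 532.8 -291.9   71.4] toolx deg 13.5 w 40.2 t 7.57
[ 559.1 -287.6    5. ] [ 504.3 -300.2    5. ] [ 531.7 -293.9    5. ]
[ 531.2 -293.6   14. ] [ 531.5 -276.9   14. ] [ 539.1 -308.5   14. ]
[ 532.6 -292.9   73. ] [ 603.9 -275.2  233.5]
```

play_rows:
  dp:
    - [-1,-1,-8]
    - [0,0,-12]
    - [0,0,-12]
    - [0,0,-10]
    - [0,0,-8]
    - [0,0,0]
    - [0,0,0]
  yaw: [0,0,0,0,0,0,0]

```text
t: 8.15
ee_pos: [531.5, -292.4, 19.6]
orientation: [-3.119, -0.369, 0.002]
ft_force: [-0.2, 0.2, -0.0]
width: 40.1
grasp_force: 30.0
```

No contact and it is well past the tip, so the ring is threaded. I'll lower it to the boss.

play_rows:
  dp:
    - [0,0,-3]
    - [0,0,0]
    - [0,0,0]
  yaw: [0,0,0]

```text
t: 8.4
ee_pos: [532.3, -292.8, 18.0]
orientation: [3.119, 0.37, 0.001]
ft_force: [-0.1, 0.7, 0.0]
width: 39.9
grasp_force: 30.0
```

play_rows:
  dp:
    - [0,0,-1]
    - [0,0,0]
    - [0,0,0]
  yaw: [0,0,0]

```text
t: 8.65
ee_pos: [532.1, -292.7, 16.9]
orientation: [3.12, 0.37, 0.0]
ft_force: [-0.6, 0.4, -0.2]
width: 40.2
grasp_force: 30.0
```

play_rows:
  dp:
    - [0,0,-1.5]
    - [0,0,0]
    - [0,0,0]
  yaw: [0,0,0]

```text
t: 8.9
ee_pos: [532.0, -292.6, 15.1]
orientation: [-3.12, -0.369, 0.0]
ft_force: [-0.1, -0.4, -0.3]
width: 40.2
grasp_force: 30.0
```

play_rows:
  dp:
    - [0,0,0]
    - [0,0,0]
    - [0,0,0]
    - [0,0,0]
  yaw: [0,0,0,0]
  gripper: 0.28

```text
t: 9.23
ee_pos: [532.1, -292.8, 15.3]
orientation: [3.12, 0.369, 0.0]
ft_force: [-1.0, -0.2, -0.6]
width: 61.8
grasp_force: 0.0
```

play_rows:
  dp:
    - [0,0,10]
    - [0,0,20]
    - [0,0,25]
    - [0,0,25]
    - [0,-10,25]
    - [2,-20,25]
    - [3,-25,5]
    - [3,-25,0]
  yaw: [0,0,0,0,7,7,7,7]

```text
t: 9.9
ee_pos: [541.6, -374.2, 154.3]
orientation: [2.929, 1.122, 0.005]
ft_force: [-0.1, 0.8, -1.5]
width: 63.1
grasp_force: 0.0
```

play_rows:
  dp:
    - [3,-20,0]
    - [3,-15,0]
    - [1,-4,0]
    - [0,0,0]
    - [0,0,0]
    - [0,0,0]
    - [0,0,0]
    - [0,0,0]
  yaw: [7,7,7,7,7,7,7,3]
  gripper: 0.12

```text
t: 10.57
ee_pos: [547.0, -411.7, 151.0]
orientation: [2.145, 2.295, 0.0]
ft_force: [0.2, 0.1, -0.5]
width: 77.1
grasp_force: 0.0
```

play_rows:
  dp:
    - [0,0,0]
    - [0,0,0]
  yaw: [0,0]

```text
t: 10.73
ee_pos: [547.0, -411.7, 150.8]
orientation: [2.154, 2.286, 0.0]
ft_force: [-0.5, 0.3, -0.0]
width: 77.3
grasp_force: 0.0
```

```bash
python3 - <<'E'
from h import *
im=look(["washer_mid","tall_mandrel_seat","bushing_mid","flanged_bush_mid"],"w5.png")
E
```

```text
tcp [ 547.1 -411.7  150.7] toolx deg 93.4 w 77.2 t 10.78
washer_mid LM 0.22 [313.9  48.3] [ 530.4 -289.1    4. ]
washer_mid BB 0.66 [327.2 223.6  79.5  78. ] [ 547.1 -413.4    4. ]
tall_mandrel_seat LM 0.89 [315.9  52.2] [ 532.3 -293.2   14. ]
tall_mandrel_seat BB 0.97 [314.9  53.6  89.7  95.1] [ 531.6 -294.1   14. ]
bushing_mid LM 0.84 [316.2  50.3] [ 532.  -290.3    3.5]
bushing_mid BB 0.7 [316.1  50.4  63.3  66. ] [ 532.  -290.4    3.5]
flanged_bush_mid BB 0.77 [176.8 176.   66.7  67.2] [ 435.3 -382.6   11. ]
```

View pics/w5.png

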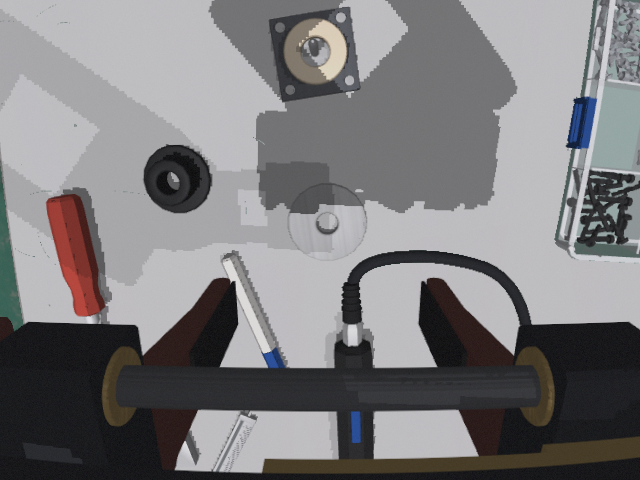

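The bushing sits on the tall boss at (316,51), with the pin through it. The washer is at (327,222) and both finger lanes are clear of the marker and cable. Descending.

play_rows:
  dp:
    - [0,-1,-20]
    - [0,0,-30]
    - [0,0,-30]
    - [0,0,-30]
    - [0,0,-20]
    - [0,0,-12]
    - [0,0,-4]
    - [0,0,0]
  yaw: [0,0,0,0,0,0,0,0]

```text
t: 11.85
ee_pos: [546.8, -412.5, 3.5]
orientation: [-2.152, -2.287, 0.0]
ft_force: [0.4, -0.7, 0.2]
width: 77.6
grasp_force: 0.0
```

play_rows:
  dp:
    - [0,0,0]
    - [0,0,0]
  yaw: [0,0]

```text
t: 12.02
ee_pos: [548.0, -413.5, 5.9]
orientation: [2.151, 2.286, 0.0]
ft_force: [0.8, -0.1, 0.4]
width: 77.3
grasp_force: 0.0
```

play_rows:
  dp:
    - [-1,1,-4]
    - [0,0,0]
    - [0,0,0]
  yaw: [0,0,0]

```text
t: 12.27
ee_pos: [546.1, -411.7, 0.7]
orientation: [2.152, 2.288, 0.0]
ft_force: [0.1, 0.2, 0.2]
width: 77.3
grasp_force: 0.0
```

play_rows:
  dp:
    - [0,0,0]
    - [0,0,0]
    - [0,0,0]
    - [0,0,0]
    - [0,0,0]
  yaw: [0,0,0,0,0]
  gripper: 1

```text
t: 12.68
ee_pos: [546.2, -411.8, 0.4]
orientation: [2.152, 2.288, 0.0]
ft_force: [-0.3, -0.5, 2.2]
width: 58.8
grasp_force: 30.3
```

play_rows:
  dp:
    - [0,0,0]
    - [0,0,10]
    - [0,0,20]
    - [-10,0,35]
    - [-20,10,40]
    - [-25,25,40]
    - [-20,30,30]
    - [-10,35,15]
  yaw: [0,0,0,0,0,0,0,0]

```text
t: 13.35
ee_pos: [469.9, -322.4, 177.8]
orientation: [2.152, 2.283, 0.0]
ft_force: [0.4, -0.1, -0.5]
width: 58.7
grasp_force: 30.0
```

```bash
python3 - <<'E'
from h import *
np.set_printoptions(precision=0,suppress=True,linewidth=200)
H=np.zeros((20,30))
for c in["scene","side"]:
    im=shot(c); K=np.array([[im["fx"],0,im["cx"]],[0,im["fy"],im["cy"]],[0,0,1]])
    v,u=np.mgrid[0:480,0:640]; p=cv2.undistortPoints(np.stack([u,v],-1).reshape(-1,1,2).astype(float),K,np.array(im["dist_coeffs"]))[:,0]
    r=im["range_z"].ravel(); P=np.c_[p[:,0],-p[:,1],-np.ones(len(p))]*r[:,None]; P=P@im["Tw"][:3,:3].T+im["Tw"][:3,3]
    P=P[(r>0)&(P[:,2]<330)&(P[:,2]>-5)]
    i=((P[:,0]-330)//20).astype(int); j=((P[:,1]+100)//20).astype(int); ok=(i>=0)&(i<20)&(j>=0)&(j<30)
    np.maximum.at(H,(i[ok],j[ok]),P[ok,2])
print("y     ",np.arange(-90,500,20))
for k in range(20): print(340+20*k,H[k].astype(int))
look(["short_mandrel_seat"],cam="scene")
E
```

```text
y      [-90 -70 -50 -30 -10  10  30  50  70  90 110 130 150 170 190 210 230 250 270 290 310 330 350 370 390 410 430 450 470 490]
340 [32 26  8 34 32  4  6 35 32 29 31 39 38 34 30 33 35 29  3  4  2  3  4  5  2 10  5  5 37 27]
360 [33 25  8 32 30  2  6 33 14 14 29 13 13 31 11  6 33 30  2 13 15  8  3  4 25 23 20  2 30 32]
380 [33 32 31 36 32  5  5 34 10 13 30 21 13 30 15  4 31 30 16 17 17  5  5  6 24 22 19  3  1  0]
400 [29 24 20 29 30  1  0 30 33 32 29 29 28 32 29 29 30 31 11 18 17  2  2  4  2  2  3  1  0  0]
420 [31 23 20 29 30  0  0 31 19 25 31 25 18 30 28 25 34 31  0  3  4  2 15  1  0  1  0  1  1  1]
440 [33 33 33 31 30  0  0 34 22 21 31 24 22 30 23 31 30 31  2  2  1 20 20 19 18 20 19  0  1  1]
460 [ 5  7  4  5  5  2  0 31 32 33 32 33 33 31 34 35 32  2  0  4  3 19 19 12 18 21 20  0  1  1]
480 [ 5  5  4  4  6  1  0 38 37 34 35 34 33 34 34 34 38 34  1 11  0  0  0  0  0 17  0  1  0  2]
500 [ 3  7  4  5  5  5  0 46 40 42 41 41 41 41 41 42 47 46 16 17 15  0  0  0  0  0  0  1  0  0]
520 [36  3 43  5  3  4  0 55 48 48 48 50 49 48 48 49 53 53 16 17 16  0  0  0  0  0  0  1  1  0]
540 [44 43 
[... 678 characters left out ...]
0   0]
660 [234 233 230 232 229   0   0 162 162 107  87 127 129 131 122 144 165   0   0   0   0   0   0   0   0   1   0   1   0   1]
680 [231 231 231 232 229   0   0 160 161 141 136 126 127 132 131 147 162   0   0   0   0   0   0   0   0   0   0   0  24  26]
700 [232 232 233 232 230   0   0 159 160 126   6 135 140 138 130 131 161   0   0   0   0   0   0   0   0   0   0   0  29  30]
720 [231 234 231 232 230   0   0 160 161 121 124 133 139 145 137 132 161   0   0   0   0   0   0   0   0  89  84   0  27  28]
tcp [ 470.4 -320.1  176.6] toolx deg 93.6 w 58.8 t 13.5
short_mandrel_seat LM 0.91 [206.  301.5] [587.9 359.7  14. ]
short_mandrel_seat BB 0.89 [205.8 307.8  23.6  21.6] [569.6 376.9  14. ]
```

play_rows:
  dp:
    - [-8,32,5]
    - [-8,32,5]
    - [-8,32,5]
    - [-8,32,5]
    - [-8,32,5]
    - [0,35,0]
    - [0,35,0]
    - [0,35,0]
  yaw: [0,0,0,0,0,0,0,0]

```text
t: 14.27
ee_pos: [431.0, -55.7, 199.0]
orientation: [-2.154, -2.287, 0.001]
ft_force: [-0.6, 0.2, -1.1]
width: 58.5
grasp_force: 30.0
```

play_rows:
  dp:
    - [0,35,0]
    - [0,35,0]
    - [0,35,0]
    - [0,35,0]
    - [0,35,0]
    - [0,35,0]
    - [0,35,0]
    - [0,35,0]
  yaw: [0,0,0,0,0,0,0,0]

```text
t: 14.93
ee_pos: [431.2, 225.2, 198.6]
orientation: [-2.153, -2.288, 0.002]
ft_force: [1.5, -0.6, -1.0]
width: 59.2
grasp_force: 30.0
```

play_rows:
  dp:
    - [27,11,-10]
    - [27,11,-10]
    - [27,11,-11]
    - [27,11,-12]
    - [27,11,-12]
    - [25,8,-10]
    - [0,0,0]
    - [0,0,0]
  yaw: [0,0,0,0,0,0,0,0]

```text
t: 15.6
ee_pos: [591.3, 286.0, 131.8]
orientation: [-2.153, -2.287, 0.005]
ft_force: [0.8, -0.0, -1.1]
width: 58.7
grasp_force: 30.0
```

play_rows:
  dp:
    - [0,0,0]
    - [0,0,0]
  yaw: [0,0]

```text
t: 15.77
ee_pos: [589.9, 286.0, 134.2]
orientation: [-2.152, -2.288, 0.002]
ft_force: [0.0, 0.3, -0.8]
width: 58.7
grasp_force: 30.0
```

```bash
python3 - <<'E'
from h import *
im=look(["short_mandrel_seat","spacer_mid","nut_mid"],"w6.png")
E
```

```text
tcp [590.  286.2 134.6] toolx deg 93.5 w 58.8 t 15.82
short_mandrel_seat LM 0.76 [319.5 107.5] [579.7 367.8  14. ]
short_mandrel_seat LM 0.22 [327.3 304.2] [593.3 230.   14. ]
short_mandrel_seat BB 0.77 [321.2 105.3  93.   95. ] [580.7 369.3  14. ]
spacer_mid LM 0.98 [133.2  28. ] [455.1 413.2  10. ]
spacer_mid LM 0.82 [18.  37.4] [370.7 407.9  10. ]
spacer_mid LM 0.6 [128.4 136.2] [449.9 342.8  10. ]
spacer_mid BB 0.72 [133.2  29.9  66.   54.7] [455. 412.  10.]
spacer_mid BB 0.72 [126.9 138.6  60.9  54.4] [448.8 341.2  10. ]
spacer_mid BB 0.67 [23.2 33.6 46.  58.1] [374.9 410.3  10. ]
nut_mid LM 0.76 [ 48.9 200.7] [384.8 294.2   8. ]
nut_mid BB 0.55 [ 48.9 196.8  50.7  43.7] [385.1 297.1   8. ]
```

View pics/w6.png

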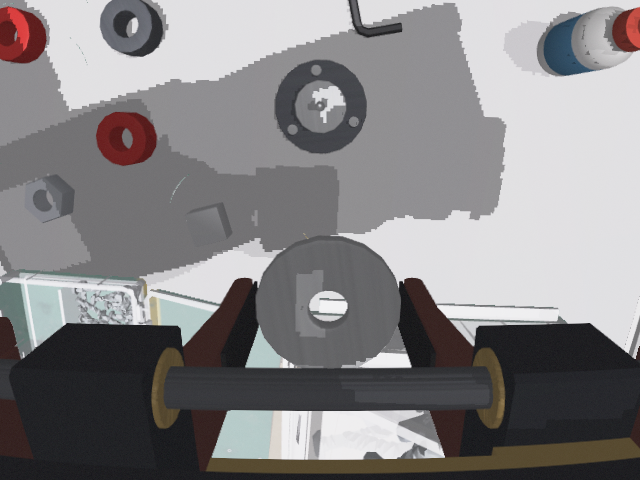

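Washer held, centred at about (328,304). The short mandrel is at (320,106), with its pin tip at (321,104). The dark spacer is at (132,26), with red look-alikes at (126,138) and (12,35). The holed hex nut is at (49,199); the solid block at (210,223) is not the nut.

```bash
python3 - <<'E'
from h import *
im=look([])
for u,v,z in[(328.5,305,138),(328.5,302,138),(320.5,106,5),(320.5,105,14),(320.5,104,36)]: print(u,v,z,onplane(im,u,v,z))
hsv=cv2.cvtColor(im["pixels"],cv2.COLOR_RGB2GRAY)
E
```

```text
tcp [590.5 286.6 134.8] toolx deg 93.5 w 58.9 t 16.17
328.5 305 138 [591.1 286.3 138. ]
328.5 302 138 [591.1 287.7 138. ]
320.5 106 5 [580.8 369.9   5. ]
320.5 105 14 [580.9 370.2  14. ]
320.5 104 36 [581.3 369.9  36. ]
```

play_rows:
  dp:
    - [-2,12,0]
    - [-2,20,-10]
    - [-3,25,-20]
    - [-3,20,-25]
    - [0,6,-20]
    - [0,0,0]
    - [0,0,0]
    - [0,0,0]
  yaw: [0,0,0,0,0,0,0,0]

```text
t: 16.83
ee_pos: [581.0, 369.8, 60.4]
orientation: [2.152, 2.288, 0.001]
ft_force: [-0.4, -1.1, -0.6]
width: 58.8
grasp_force: 30.0
```

```bash
python3 - <<'E'
from h import *
im=look(["short_mandrel_seat"]); save(im,"w7.png",(240,180,420,380),3)
E
```

```text
tcp [581.5 369.7  60.9] toolx deg 93.5 w 58.7 t 16.88
short_mandrel_seat BB 0.67 [325.6 260.4 112.5 107.9] [580.1 372.3  14. ]
```

View pics/w7.png

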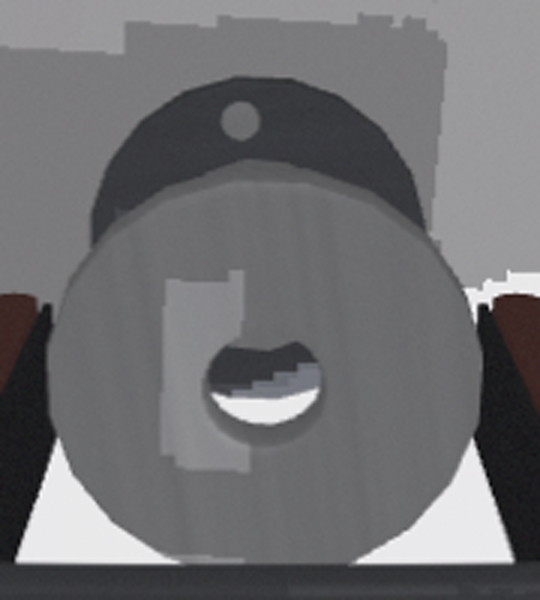

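```bash
python3 - <<'E'
from h import *
im=look([])
a=onplane(im,326.5,205.3,5);b=onplane(im,328,312.7,5);print(a,b,(a+b)/2)
print(onplane(im,270.5,255,5),onplane(im,381.5,255,5))
# hole centre top surface z=TCP+7.5
print(onplane(im,240+265/3,180+388/3,68.5),onplane(im,240+264/3,180+372/3,64.5))
E
```

```text
tcp [581.6 369.4  61. ] toolx deg 93.5 w 59.2 t 17.03
[579.6 399.5   5. ] [584.2 337.4   5. ] [581.9 368.5   5. ]
[550.6 370.    5. ] [611.3 373.7   5. ]
[582.2 369.2  68.5] [582.1 369.8  64.5]
```

Aligned to about 1 mm. Lowering.

play_rows:
  dp:
    - [-1,0,-10]
    - [0,0,-12]
    - [0,0,-12]
    - [0,0,-8]
    - [0,0,-2]
    - [0,0,0]
    - [0,0,0]
    - [0,0,0]
  yaw: [0,0,0,0,0,0,0,0]

```text
t: 17.7
ee_pos: [579.6, 369.6, 15.2]
orientation: [-2.152, -2.288, 0.0]
ft_force: [0.5, -0.1, -0.4]
width: 58.9
grasp_force: 30.0
```

play_rows:
  dp:
    - [0,0,-0.5]
    - [0,0,0]
    - [0,0,0]
    - [0,0,0]
    - [0,0,0]
    - [0,0,0]
  yaw: [0,0,0,0,0,0]
  gripper: 0.12

```text
t: 18.2
ee_pos: [579.6, 369.6, 15.0]
orientation: [2.152, 2.288, 0.0]
ft_force: [0.2, -0.2, 0.5]
width: 77.4
grasp_force: 0.0
```

play_rows:
  dp:
    - [0,0,10]
    - [0,0,20]
    - [0,0,25]
    - [-15,5,30]
    - [-30,10,30]
    - [-30,10,15]
    - [-30,10,5]
    - [-20,8,0]
  yaw: [0,0,0,0,0,0,0,0]

```text
t: 18.87
ee_pos: [454.5, 413.2, 151.6]
orientation: [-2.152, -2.289, -0.005]
ft_force: [-0.5, -0.1, -0.4]
width: 77.4
grasp_force: 0.0
```

play_rows:
  dp:
    - [0,0,0]
    - [0,0,0]
    - [0,0,0]
    - [0,0,0]
  yaw: [0,0,0,0]
  gripper: 0.28

```text
t: 19.2
ee_pos: [457.0, 411.8, 148.6]
orientation: [2.153, 2.287, 0.001]
ft_force: [1.0, 0.2, -0.3]
width: 63.0
grasp_force: 0.0
```

```bash
python3 - <<'E'
from h import *
im=look(["spacer_mid","nut_mid","short_mandrel_seat","washer_mid"],"w8.png")
E
```

```text
tcp [457.  411.7 148.4] toolx deg 93.4 w 63.3 t 19.25
spacer_mid LM 0.95 [310.8 309.4] [448.3 342.3  10. ]
spacer_mid LM 0.69 [323.5 221.4] [454.1 413.6  10. ]
spacer_mid LM 0.66 [209.6 220.1] [369.6 409.5  10. ]
spacer_mid BB 0.75 [209.8 220.8  50.7  52.2] [369.8 409.   10. ]
spacer_mid BB 0.72 [311.6 312.1  46.8  54.5] [449.1 340.   10. ]
spacer_mid BB 0.56 [325.6 221.2  50.5  52.7] [455.7 413.9  10. ]
nut_mid LM 0.67 [230.7 356.1] [384.3 294.6   8. ]
nut_mid BB 0.68 [246.1 355.8  13.4  23.9] [397.1 295.8   8. ]
short_mandrel_seat LM 0.86 [484.6 290.8] [581.9 367.3  14. ]
short_mandrel_seat BB 0.78 [471.5 277.4  64.7  57.7] [569.7 377.8  14. ]
washer_mid LM 0.66 [483.  290.9] [585.  363.2   4. ]
washer_mid BB 0.6 [484.7 289.9  77.2  74.8] [586.2 364.2   4. ]
```

View pics/w8.png

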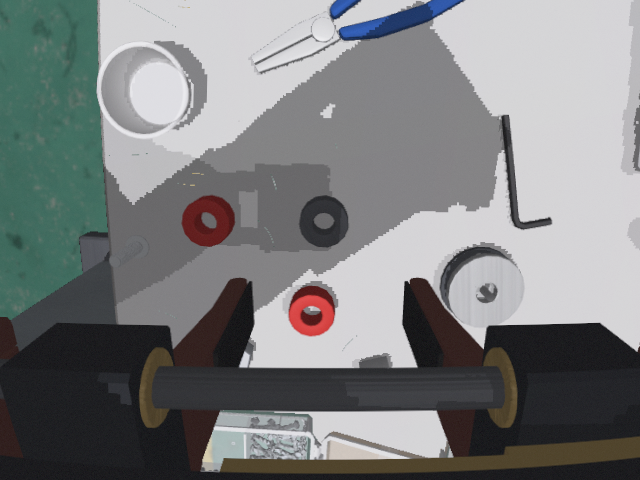

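The washer is seated at (484,290) with the pin through it. Candidates for the spacer are red (208,221), red (312,311) and dark steel (324,221). The dark one at (454.5,413.7) is meant, and this view confirms its colour. Descending.

play_rows:
  dp:
    - [-2,2,-20]
    - [0,0,-30]
    - [0,0,-30]
    - [0,0,-30]
    - [0,0,-18]
    - [0,0,-10]
    - [0,0,-4]
    - [0,0,0]
  yaw: [0,0,0,0,0,0,0,0]

```text
t: 20.32
ee_pos: [453.8, 414.0, 6.1]
orientation: [-2.152, -2.288, 0.001]
ft_force: [0.0, -0.1, 1.0]
width: 63.4
grasp_force: 0.0
```

play_rows:
  dp:
    - [0,0,0]
    - [0,0,0]
  yaw: [0,0]

```text
t: 20.48
ee_pos: [454.7, 414.9, 8.0]
orientation: [2.152, 2.288, 0.004]
ft_force: [-0.3, 0.3, 0.2]
width: 63.3
grasp_force: 0.0
```

play_rows:
  dp:
    - [0,0,-4]
    - [0,0,0]
    - [0,0,0]
  yaw: [0,0,0]

```text
t: 20.73
ee_pos: [454.0, 414.2, 3.0]
orientation: [2.152, 2.288, 0.001]
ft_force: [0.0, 0.2, -0.1]
width: 63.2
grasp_force: 0.0
```

play_rows:
  dp:
    - [0,0,0]
    - [0,0,0]
    - [0,0,0]
    - [0,0,0]
    - [0,0,0]
    - [0,0,0]
  yaw: [0,0,0,0,0,0]
  gripper: 1

```text
t: 21.23
ee_pos: [453.9, 414.1, 2.6]
orientation: [-2.152, -2.288, -0.0]
ft_force: [-0.0, -1.4, -0.1]
width: 35.4
grasp_force: 30.0
```

play_rows:
  dp:
    - [0,0,0]
    - [0,0,10]
    - [0,0,25]
    - [0,0,40]
    - [0,-5,40]
    - [-5,-20,40]
    - [-5,-30,30]
    - [-5,-35,15]
  yaw: [0,0,0,0,0,0,0,0]

```text
t: 21.9
ee_pos: [440.7, 327.5, 203.5]
orientation: [2.15, 2.289, 0.011]
ft_force: [1.5, -0.7, -0.3]
width: 35.9
grasp_force: 30.0
```

play_rows:
  dp:
    - [-5,-38,0]
    - [-5,-38,0]
    - [-5,-38,0]
    - [-5,-38,0]
    - [0,-38,0]
    - [0,-38,0]
    - [0,-38,0]
    - [0,-38,0]
  yaw: [0,0,0,0,0,0,0,0]

```text
t: 22.57
ee_pos: [418.9, 20.7, 199.7]
orientation: [2.151, 2.288, 0.001]
ft_force: [0.6, -0.2, -0.9]
width: 36.0
grasp_force: 30.0
```

play_rows:
  dp:
    - [0,-38,0]
    - [0,-38,0]
    - [5,-38,0]
    - [10,-35,0]
    - [15,-35,0]
    - [20,-35,0]
    - [20,-35,0]
    - [20,-25,0]
  yaw: [0,0,0,0,0,0,0,0]

```text
t: 23.23
ee_pos: [509.9, -259.7, 199.7]
orientation: [2.153, 2.286, -0.0]
ft_force: [0.2, 0.7, 0.0]
width: 36.1
grasp_force: 30.0
```

play_rows:
  dp:
    - [8,-14,-20]
    - [10,-16,-30]
    - [4,-4,-30]
    - [0,0,-20]
    - [0,0,0]
    - [0,0,0]
    - [0,0,0]
    - [0,0,0]
  yaw: [0,0,0,0,0,0,0,0]

```text
t: 23.9
ee_pos: [532.4, -291.0, 101.0]
orientation: [2.15, 2.287, 0.001]
ft_force: [-0.2, 0.1, -0.0]
width: 36.0
grasp_force: 30.0
```

```bash
python3 - <<'E'
from h import *
im=look(["spacer_mid","tall_mandrel_seat","bushing_mid"]); save(im,"w9.png",(220,160,440,380),2.7)
E
```

```text
tcp [ 532.4 -291.   101. ] toolx deg 93.5 w 36.3 t 23.95
spacer_mid LM 0.67 [327.5 309. ] [ 535.7 -337.3   10. ]
spacer_mid BB 0.73 [329.4 310.5  93.4 101.2] [ 537.  -338.3   10. ]
tall_mandrel_seat LM 0.91 [325.8 244.3] [ 531.8 -291.7   14. ]
tall_mandrel_seat BB 0.92 [324.9 234.6  95.8  85.5] [ 530.9 -285.5   14. ]
bushing_mid LM 0.84 [326.9 246.4] [ 532.8 -296.2    3.5]
bushing_mid BB 0.82 [327.4 239.7  64.9  58.4] [ 532.8 -291.7    3.5]
```

View pics/w9.png

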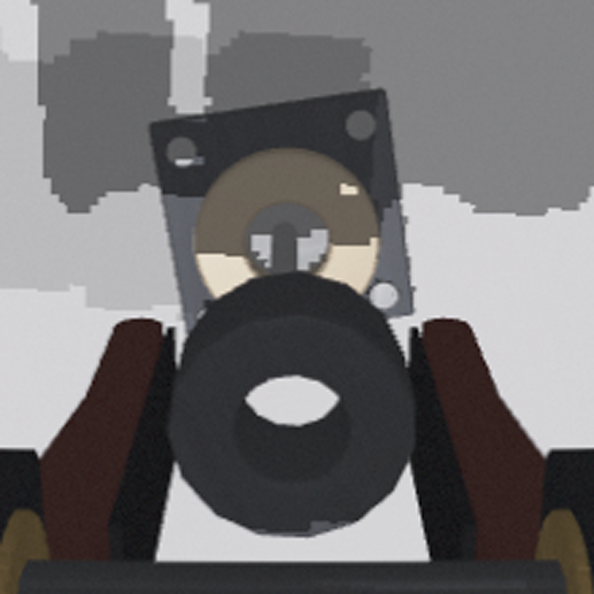

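```bash
python3 - <<'E'
from h import *
im=look([]); f=lambda x,y,z:print(x,y,onplane(im,220+x/2.7,160+y/2.7,z))
f(292,430,118.4); f(292,425.5,118.4); f(289,240,21); f(288,226,45)
for c in[(150,124),(384,89),(412,312)]: f(*c,5)
E
```

```text
tcp [ 531.5 -290.7   99.2] toolx deg 93.5 w 35.9 t 24.3
292 430 [ 532.  -289.5  118.4]
292 425.5 [ 532.  -288.9  118.4]
289 240 [ 531.6 -291.6   21. ]
288 226 [ 530.8 -281.4   45. ]
150 124 [ 498.1 -270.5    5. ]
384 89 [ 551.4 -259.     5. ]
412 312 [ 562.7 -312.8    5. ]
```

play_rows:
  dp:
    - [-1,-2,-10]
    - [0,0,-15]
    - [0,0,-15]
    - [0,0,-15]
    - [0,0,-10]
    - [0,0,-6]
    - [0,0,0]
    - [0,0,0]
  yaw: [0,0,0,0,0,0,0,0]

```text
t: 24.97
ee_pos: [530.3, -292.7, 27.7]
orientation: [-2.152, -2.288, 0.0]
ft_force: [0.1, -0.0, -0.3]
width: 35.6
grasp_force: 30.0
```

play_rows:
  dp:
    - [0,0,0]
    - [0,0,0]
  yaw: [0,0]

```text
t: 25.13
ee_pos: [530.9, -293.0, 28.7]
orientation: [2.151, 2.288, 0.0]
ft_force: [-0.5, -0.0, 0.4]
width: 35.9
grasp_force: 30.0
```

play_rows:
  dp:
    - [0,0,-3]
    - [0,0,-1.5]
    - [0,0,0]
    - [0,0,0]
  yaw: [0,0,0,0]

```text
t: 25.47
ee_pos: [530.4, -292.6, 23.4]
orientation: [2.152, 2.288, -0.0]
ft_force: [0.1, 0.8, 0.2]
width: 36.3
grasp_force: 30.0
```

play_rows:
  dp:
    - [0,0,0]
    - [0,0,0]
    - [0,0,0]
    - [0,0,0]
  yaw: [0,0,0,0]
  gripper: 0.28

```text
t: 25.8
ee_pos: [530.4, -292.7, 23.4]
orientation: [2.152, 2.288, 0.0]
ft_force: [-0.7, 0.2, -0.1]
width: 58.8
grasp_force: 0.0
```

play_rows:
  dp:
    - [0,0,10]
    - [0,0,20]
    - [0,0,25]
    - [-5,-5,30]
    - [-20,-15,25]
    - [-25,-25,15]
    - [-25,-25,0]
    - [-22,-22,0]
  yaw: [0,0,0,0,0,0,0,0]

```text
t: 26.47
ee_pos: [432.9, -386.2, 150.9]
orientation: [2.149, 2.287, -0.0]
ft_force: [0.2, 0.3, -0.3]
width: 63.2
grasp_force: 0.0
```

play_rows:
  dp:
    - [0,0,0]
    - [0,0,0]
    - [0,0,0]
    - [0,0,0]
  yaw: [0,0,0,0]

```text
t: 26.8
ee_pos: [434.0, -384.0, 148.6]
orientation: [2.151, 2.289, 0.0]
ft_force: [0.1, 0.1, 0.1]
width: 63.0
grasp_force: 0.0
```

```bash
cat >> h.py <<'E'
def dark(im,z,c,r=45,th=60):
    """centroid/bbox of dark blob near pixel c"""
    g=cv2.cvtColor(im["pixels"],cv2.COLOR_RGB2GRAY); m=(g<th).astype(np.uint8); n,l,s,ce=cv2.connectedComponentsWithStats(m)
    k=min(range(1,n),key=lambda i:np.hypot(*(ce[i]-c))+(1e4 if s[i,4]<300 else 0)); x,y,w,h,a=s[k]; print("blob",s[k],onplane(im,x+w/2,y+h/2,z))
E
python3 - <<'E'
from h import *
im=look(["flanged_bush_mid","tall_mandrel_seat","spacer_mid"],"w10.png")
dark(im,6,(327,224))
E
```

```text
tcp [ 434.1 -383.9  148.4] toolx deg 93.6 w 63.2 t 26.85
flanged_bush_mid LM 0.91 [325.2 225. ] [ 432.5 -384.6   11. ]
flanged_bush_mid BB 0.56 [324.5 223.7  68.7  70.2] [ 432.  -383.7   11. ]
tall_mandrel_seat LM 0.88 [477.  106.8] [ 532.  -293.1   14. ]
tall_mandrel_seat BB 0.55 [470.1 105.6  84.3  85. ] [ 527.  -292.8   14. ]
spacer_mid LM 0.57 [483.3 103.8] [ 537.6 -290.5   10. ]
spacer_mid BB 0.89 [485.6 105.4  66.8  58.6] [ 539.4 -291.4   10. ]
blob [ 292  191   67   66 3071] [ 432.8 -385.1    6. ]
```

play_rows:
  dp:
    - [-1,-1,-20]
    - [0,0,-30]
    - [0,0,-30]
    - [0,0,-28]
    - [0,0,-18]
    - [0,0,-10]
    - [0,0,-3]
    - [0,0,0]
  yaw: [0,0,0,0,0,0,0,0]

```text
t: 27.82
ee_pos: [432.4, -385.5, 9.0]
orientation: [-2.152, -2.288, 0.0]
ft_force: [-0.2, 0.8, -0.1]
width: 63.0
grasp_force: 0.0
```

play_rows:
  dp:
    - [0,0,0]
    - [0,0,0]
    - [0,0,0]
  yaw: [0,0,0]

```text
t: 28.07
ee_pos: [433.1, -386.3, 10.7]
orientation: [2.151, 2.287, 0.0]
ft_force: [-0.9, -0.9, 0.5]
width: 63.2
grasp_force: 0.0
```

play_rows:
  dp:
    - [-0.5,1,-2]
    - [0,0,0]
    - [0,0,0]
  yaw: [0,0,0]

```text
t: 28.32
ee_pos: [431.9, -384.6, 7.6]
orientation: [2.152, 2.288, 0.0]
ft_force: [-0.1, 1.4, -0.1]
width: 63.1
grasp_force: 0.0
```

play_rows:
  dp:
    - [0,0,0]
    - [0,0,0]
    - [0,0,0]
    - [0,0,0]
    - [0,0,0]
    - [0,0,0]
  yaw: [0,0,0,0,0,0]
  gripper: 1

```text
t: 28.82
ee_pos: [431.9, -384.7, 7.3]
orientation: [-2.152, -2.288, 0.0]
ft_force: [0.0, -0.8, -0.9]
width: 33.1
grasp_force: 30.0
```

play_rows:
  dp:
    - [0,0,0]
    - [0,0,10]
    - [0,0,25]
    - [0,0,40]
    - [0,5,40]
    - [0,20,40]
    - [0,30,30]
    - [0,35,15]
  yaw: [0,0,0,0,0,0,0,0]

```text
t: 29.48
ee_pos: [433.3, -297.7, 208.8]
orientation: [2.15, 2.281, 0.001]
ft_force: [1.0, -0.6, -0.2]
width: 33.4
grasp_force: 30.0
```

play_rows:
  dp:
    - [0,38,0]
    - [0,38,0]
    - [0,38,0]
    - [0,38,0]
    - [0,38,0]
    - [0,38,0]
    - [0,38,0]
    - [0,38,0]
  yaw: [0,0,0,0,0,0,0,0]

```text
t: 30.15
ee_pos: [431.4, 9.2, 204.9]
orientation: [2.152, 2.288, 0.001]
ft_force: [1.4, 0.1, 0.8]
width: 33.9
grasp_force: 30.0
```

play_rows:
  dp:
    - [0,38,0]
    - [0,38,0]
    - [0,38,0]
    - [0,38,0]
    - [0,38,0]
    - [10,35,0]
    - [20,30,0]
    - [25,28,-5]
  yaw: [0,0,0,0,0,0,0,0]

```text
t: 30.82
ee_pos: [486.5, 292.9, 200.7]
orientation: [2.15, 2.29, 0.002]
ft_force: [0.2, -0.3, -0.5]
width: 33.6
grasp_force: 30.0
```

play_rows:
  dp:
    - [25,12,-15]
    - [25,12,-25]
    - [25,10,-30]
    - [18,5,-15]
    - [0,0,0]
    - [0,0,0]
    - [0,0,0]
    - [0,0,0]
  yaw: [0,0,0,0,0,0,0,0]

```text
t: 31.48
ee_pos: [579.5, 329.4, 115.8]
orientation: [2.152, 2.288, 0.002]
ft_force: [-1.0, -0.2, -1.4]
width: 33.6
grasp_force: 30.0
```

```bash
python3 - <<'E'
from h import *
im=look(["flanged_bush_mid","short_mandrel_seat","washer_mid"],"w11.png")
u=models.look_for(im,"flanged_bush_mid")
E
```

```text
tcp [579.6 329.5 116. ] toolx deg 93.5 w 33.4 t 31.53
flanged_bush_mid LM 0.71 [327.8 305.7] [583.1 279.4  11. ]
flanged_bush_mid BB 0.6 [326.2 299.9 113.3 115.2] [581.7 283.7  11. ]
short_mandrel_seat LM 0.38 [328.4 178.2] [578. 368.  14.]
short_mandrel_seat BB 0.55 [333.  179.4  27.4  27.8] [580.9 367.4  14. ]
washer_mid LM 0.74 [331.2 178. ] [579.9 367.    4. ]
washer_mid BB 0.72 [331.2 178.3 100.2  94.7] [579.9 366.8   4. ]
```

```bash
python3 - <<'E'
from h import *
im=look([])
print(onplane(im,327.8,305.7,119.7),onplane(im,326.2,299.9,112),onplane(im,331.2,178.2,18))
g=cv2.cvtColor(im["pixels"],cv2.COLOR_RGB2GRAY); dark(im,112,(327,300),th=62); dark(im,5,(331,180),th=75)
print(g[150:210:4,300:364:4])
E
```

```text
tcp [579.8 329.5 114.4] toolx deg 93.5 w 33.5 t 31.93
[580.2 329.8 119.7] [579.6 329.  112. ] [579.9 368.8  18. ]
blob [    0   243   640   237 74601] [578.6 298.7 112. ]
blob [ 349    0   68  105 1111] [606.7 446.4   5. ]
[[137 136 139 144 140 141 137 142 141 140 139 141 139 144 142 142]
 [137 139 139 141 142 140 140 140 140 139 139 140 138 144 143 141]
 [135 139 139 142 141 139 138 141 140 141 139 141 137 142 143 141]
 [135 140 137 141 140 141 137 140 139 138 139 141 136 143 143 140]
 [135 139 136 144 140 141 132 123 129 125 133 138 134 141 142 142]
 [137 138 135 143 141 136 141 137 139 138 108 132 135 142 143 141]
 [135 136 133 144 141 131 110 125  95 107 108  95 137 139 141 142]
 [137 139 136 123 110 106 109  90 100  97 108 100 106 106 108 133]
 [138 139 127 110 112 102 109  88 105  89 109  94 108 106 111 109]
 [109 109 108 111 111 103 108 107  99 109 108 103 108 108 108 109]
 [110 108 107 108 112 111 103  97  97  95 105 107 107 105 109 109]
 [110 106 109 109 110 110 109 109 112 108 109 109 108 104 109 109]
 [110 106 108 105 112 110 111 108 109 107 107 107 109 105 107 108]
 [110 108 108 104 111 111 110 109 110 107 108 109 107 106 108 109]
 [110 109 110 106 110 110 110 109 109 108 109 108 106 104 108 110]]
```

play_rows:
  dp:
    - [0.5,10,-10]
    - [0.5,17,-15]
    - [0,12,-15]
    - [0,0,-10]
    - [0,0,0]
    - [0,0,0]
    - [0,0,0]
  yaw: [0,0,0,0,0,0,0]

```text
t: 32.52
ee_pos: [581.0, 368.1, 64.3]
orientation: [2.153, 2.288, -0.0]
ft_force: [-0.1, 0.1, -1.1]
width: 33.5
grasp_force: 30.0
```

```bash
python3 - <<'E'
from h import *
im=look(["flanged_bush_mid","short_mandrel_seat","washer_mid"]); save(im,"w12.png",(240,180,420,380),3)
for n,z in(("flanged_bush_mid",69),("washer_mid",18)):
    for d in models.landmark_of(im,n)[:1]: print(n,onplane(im,*d["location"],z))
E
```

```text
tcp [581.3 368.1  64.7] toolx deg 93.5 w 33.2 t 32.57
flanged_bush_mid LM 0.76 [327.2 306.4] [582.7 341.2  11. ]
flanged_bush_mid BB 0.67 [326.  299.2 111.7 114.1] [581.8 345.5  11. ]
short_mandrel_seat BB 0.85 [328.5 218.3 104.8  36.2] [580.3 392.4  14. ]
washer_mid BB 0.96 [324.  262.6 118.3 109. ] [579.5 364.6   4. ]
flanged_bush_mid [581.2 367.9  69. ]
```

View pics/w12.png

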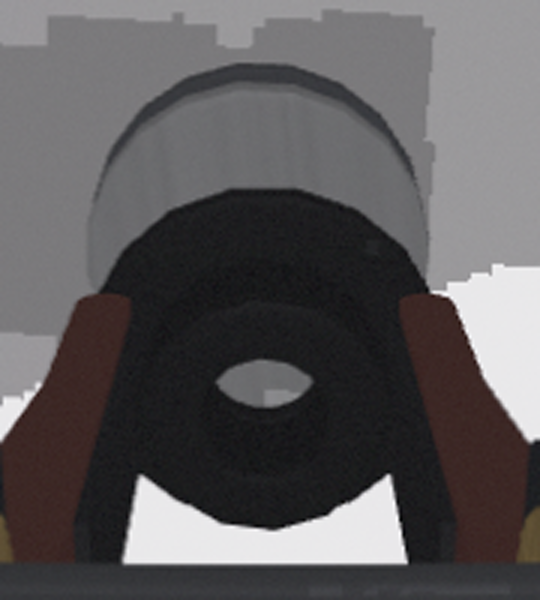

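The bush is over the washer and aligned laterally. I'll check the fore-aft offset from the foot's far edge at crop (258,63).

```bash
python3 - <<'E'
from h import *
im=look([])
print(onplane(im,326,201,5)-[-1.9,30.94,0], onplane(im,240+258/3,180+84/3,22)-[-1.8,29.9,0])
print(onplane(im,240+88/3,260,14),onplane(im,240+430/3,260,14))
# flange far edge top z=TCP-7.3+5, hub hole top
print(onplane(im,240+262/3,180+188/3,62.4)-[-1.6,25.95,0], onplane(im,240+267/3,180+418/3,79.5))
E
```

```text
tcp [580.9 368.4  64.3] toolx deg 93.5 w 33.5 t 33.02
[580.3 369.1   5. ] [580.3 369.8  22. ]
[550.  367.9  14. ] [611.  371.7  14. ]
[581.2 367.5  62.4] [581.9 367.6  79.5]
```

play_rows:
  dp:
    - [-0.8,1.4,-6]
    - [0,0,-8]
    - [0,0,-8]
    - [0,0,-6]
    - [0,0,-3]
    - [0,0,0]
    - [0,0,0]
    - [0,0,0]
  yaw: [0,0,0,0,0,0,0,0]

```text
t: 33.68
ee_pos: [580.3, 370.0, 33.3]
orientation: [2.152, 2.288, 0.001]
ft_force: [-0.3, 0.7, -0.3]
width: 33.8
grasp_force: 30.0
```

play_rows:
  dp:
    - [0,0,-2]
    - [0,0,-1]
    - [0,0,0]
    - [0,0,0]
  yaw: [0,0,0,0]

```text
t: 34.02
ee_pos: [580.1, 369.8, 30.2]
orientation: [-2.152, -2.288, 0.0]
ft_force: [-0.1, 0.2, -1.3]
width: 33.5
grasp_force: 30.0
```

play_rows:
  dp:
    - [0,0,-0.8]
    - [0,0,0]
    - [0,0,0]
  yaw: [0,0,0]

```text
t: 34.27
ee_pos: [580.2, 369.9, 29.4]
orientation: [2.152, 2.288, 0.0]
ft_force: [0.1, -0.8, 0.3]
width: 33.4
grasp_force: 30.0
```

play_rows:
  dp:
    - [0,0,0]
    - [0,0,0]
    - [0,0,0]
    - [0,0,0]
    - [0,0,0]
  yaw: [0,0,0,0,0]
  gripper: 0.28

```text
t: 34.68
ee_pos: [580.1, 369.8, 29.3]
orientation: [2.152, 2.288, 0.0]
ft_force: [0.2, -0.4, 0.7]
width: 62.0
grasp_force: 0.0
```

play_rows:
  dp:
    - [0,0,10]
    - [0,0,20]
    - [0,0,30]
    - [-10,-5,30]
    - [-28,-10,20]
    - [-35,-13,10]
    - [-38,-14,0]
    - [-38,-14,0]
  yaw: [0,0,0,0,0,0,0,0]

```text
t: 35.35
ee_pos: [430.3, 313.6, 151.0]
orientation: [2.152, 2.288, 0.005]
ft_force: [0.2, 0.2, 0.6]
width: 63.1
grasp_force: 0.0
```

play_rows:
  dp:
    - [-30,-12,0]
    - [-16,-6,0]
    - [0,0,0]
    - [0,0,0]
    - [0,0,0]
    - [0,0,0]
  yaw: [0,0,0,0,0,0]

```text
t: 35.85
ee_pos: [386.7, 296.7, 149.8]
orientation: [2.152, 2.288, 0.003]
ft_force: [-1.1, -0.6, 0.7]
width: 62.9
grasp_force: 0.0
```

```bash
python3 - <<'E'
from h import *
im=look(["nut_mid"]); save(im,"w13.png",(220,100,460,290),3)
d=models.look_for(im,"nut_mid")[0]["bbox"]
x0,y0=int(d[0]-d[2]/2),int(d[1]-d[3]/2); g=cv2.cvtColor(im["pixels"],cv2.COLOR_RGB2GRAY)
print(np.asarray(g[y0-6:int(y0+d[3]+6):3,x0-6:int(x0+d[2]+6):2]))
E
```

```text
tcp [386.5 296.5 149.5] toolx deg 93.5 w 63.1 t 35.9
nut_mid LM 0.87 [323.5 222.7] [384.1 296.9   8. ]
nut_mid BB 0.64 [323.6 224.1  48.5  47.9] [384.2 295.8   8. ]
[[114 113 113 112 112 114 112 113 114 113 113 113 112 112 113 112 112 113
  113 140 142 142 140 140 141 140 141 141 141 141]
 [112 112 113 112 113 112 113 112 112 112 113 114 113 112 113 113 112 113
  112 140 140 141 140 141 141 141 141 142 139 139]
 [112 112 114 113 112 113 113 113 112 113 114 114 113 114 113 113 113 112
   99 109 140 142 139 140 141 140 140 140 140 140]
 [112 112 112 113 113 114 112 113 114 111 113 111 113  99  89  88  87  92
   93  93  92 130 140 141 141 141 140 139 139 141]
 [112 113 113 114 113 113 112 113  99  87  88  88  90  92  94  98 104 107
  107 107  98  95  93 137 140 140 141 139 140 141]
 [110 113 113 113 114 114 113 112  93  94  97 104 107 107 106 107 106 106
  105 106 106 105 100  95 118 141 141 140 140 140]
 [113 113 113 113 112 111 111 102 105 106 106 106 105 106 106 104 105 106
  107 104 109 106 129 127 102  90 133 141 140 140]
 [113 111 114 112 111 111 112  97 105 107 104 105 105 105 10
[... 865 characters left out ...]
106 106 103  90  87  88
   94 105 107 105 104 138 135 121 140 141 139 141]
 [112 111 112 114 113 113 113 114 112  97 105 105 105 106 104 105 104 105
  105 105 105 106 106 135 138 126 141 141 141 139]
 [112 112 113 112 113 113 114 113 112 114 106 104 106 104 104 105 105 105
  105 104 106 107 102 126 135 140 141 200 220 220]
 [111 113 112 113 113 112 112 112 113 113 113 111 106 104 106 105 107 100
  100 139 140 140 140 141 141 141 223 222 222 222]
 [112 113 113 113 113 113 113 112 114 113 111 114 114 112 112 112 112 112
  112 139 141 219 141 204 223 222 223 222 223 223]
 [112 112 112 139 140 140 139 222 140 141 139 138 137 136 138 138 138 140
  138 201 221 223 223 223 223 222 223 222 223 223]]
```

View pics/w13.png

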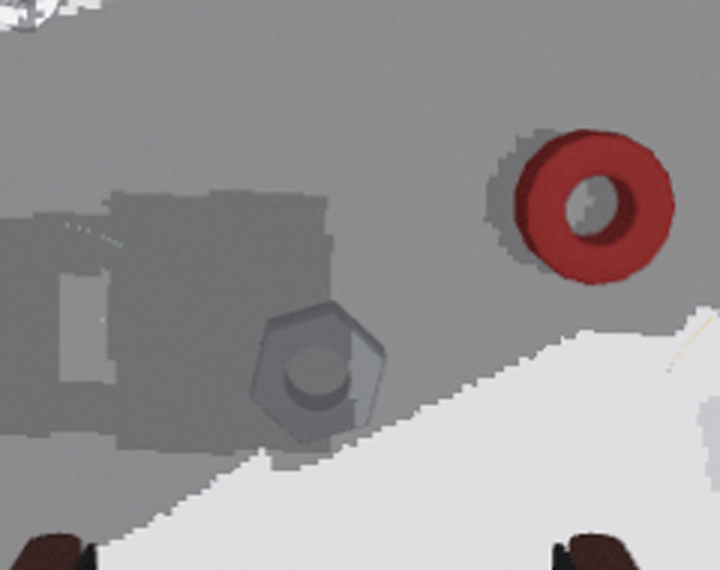

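The nut, a holed hexagon, is centred at crop (317,375), with one pair of flats about 14° clockwise off the finger axis. I'll turn −14° and descend.

play_rows:
  dp:
    - [-1,0.5,-20]
    - [0,0,-30]
    - [0,0,-30]
    - [0,0,-30]
    - [0,0,-18]
    - [0,0,-10]
    - [0,0,-6]
    - [0,0,0]
  yaw: [-7,-7,0,0,0,0,0,0]

```text
t: 36.72
ee_pos: [384.0, 296.2, 4.5]
orientation: [-2.415, -2.009, 0.002]
ft_force: [-0.4, -1.3, 0.1]
width: 62.9
grasp_force: 0.0
```

play_rows:
  dp:
    - [0,0,0]
    - [0,0,0]
    - [0,0,0]
  yaw: [0,0,0]

```text
t: 36.97
ee_pos: [384.8, 296.9, 6.4]
orientation: [2.415, 2.009, 0.003]
ft_force: [0.0, 0.3, 0.6]
width: 63.0
grasp_force: 0.0
```

play_rows:
  dp:
    - [0,0,-2]
    - [0,0,0]
    - [0,0,0]
  yaw: [0,0,0]

```text
t: 37.22
ee_pos: [384.2, 296.4, 3.6]
orientation: [2.415, 2.009, 0.001]
ft_force: [0.0, -0.4, 0.8]
width: 63.4
grasp_force: 0.0
```

play_rows:
  dp:
    - [0,0,0]
    - [0,0,0]
    - [0,0,0]
    - [0,0,0]
    - [0,0,0]
    - [0,0,0]
  yaw: [0,0,0,0,0,0]
  gripper: 1

```text
t: 37.72
ee_pos: [384.1, 296.3, 3.3]
orientation: [-2.415, -2.009, 0.0]
ft_force: [0.5, 0.8, 0.3]
width: 29.9
grasp_force: 30.0
```

play_rows:
  dp:
    - [0,0,0]
    - [0,0,10]
    - [0,0,25]
    - [0,0,40]
    - [0,0,40]
    - [5,-15,40]
    - [5,-25,30]
    - [5,-35,15]
  yaw: [0,0,0,0,0,0,0,0]

```text
t: 38.38
ee_pos: [400.8, 223.2, 206.8]
orientation: [2.412, 2.011, 0.011]
ft_force: [1.1, -0.2, -0.4]
width: 30.0
grasp_force: 30.0
```

play_rows:
  dp:
    - [5,-38,0]
    - [5,-38,0]
    - [5,-38,0]
    - [5,-38,0]
    - [0,-38,0]
    - [0,-38,0]
    - [0,-38,0]
    - [0,-38,0]
  yaw: [0,0,0,0,0,0,0,0]

```text
t: 39.05
ee_pos: [418.2, -83.9, 202.8]
orientation: [2.415, 2.009, 0.001]
ft_force: [0.2, -0.1, -0.5]
width: 30.1
grasp_force: 30.0
```

play_rows:
  dp:
    - [10,-38,0]
    - [15,-35,0]
    - [15,-35,-10]
    - [20,-35,-20]
    - [20,-30,-25]
    - [20,-25,-25]
    - [10,-10,-15]
    - [0,0,0]
  yaw: [0,0,0,0,0,0,0,0]

```text
t: 39.72
ee_pos: [526.4, -287.6, 107.0]
orientation: [-2.415, -2.005, 0.002]
ft_force: [-0.9, 0.3, -0.4]
width: 29.9
grasp_force: 30.0
```

play_rows:
  dp:
    - [0,0,0]
    - [0,0,0]
    - [0,0,0]
  yaw: [0,0,0]

```text
t: 39.97
ee_pos: [526.2, -285.4, 111.2]
orientation: [2.414, 2.009, 0.001]
ft_force: [0.3, 0.3, -0.6]
width: 29.8
grasp_force: 30.0
```

```bash
python3 - <<'E'
from h import *
im=look(["nut_mid","tall_mandrel_seat","spacer_mid"],"w14.png")
z=ctrl.get_obs()["ee_pos"][2]+4.5
for d in models.landmark_of(im,"nut_mid")[:2]: print("nut in hand",d["location"],onplane(im,*d["location"],z))
for d in models.landmark_of(im,"spacer_mid")[:2]: print("spacer placed",d["location"],onplane(im,*d["location"],31))
E
```

```text
tcp [ 526.4 -285.4  111.3] toolx deg 79.6 w 29.9 t 40.02
nut_mid LM 0.97 [327.8 304.3] [ 518.1 -333.     8. ]
nut_mid BB 0.75 [326.2 306.8  81.1  90.8] [ 516.7 -334.7    8. ]
tall_mandrel_seat LM 0.9 [338.5 249.7] [ 532.3 -293.7   14. ]
tall_mandrel_seat LM 0.69 [325.2 305.9] [ 516.6 -331.2   14. ]
tall_mandrel_seat BB 0.75 [336.8 233.1 104.5  83.9] [ 533.2 -282.6   14. ]
spacer_mid LM 0.98 [337.3 259.1] [ 530.3 -301.2   10. ]
spacer_mid BB 0.59 [337.4 252.9  63.4  51.9] [ 531.1 -297.    10. ]
nut in hand [327.8, 304.3] [ 526.8 -285.1  114.8]
spacer placed [337.3, 259.1] [ 531.1 -294.3   31. ]
```

play_rows:
  dp:
    - [2,-4,-5]
    - [2.7,-4.5,-12]
    - [0,0,-12]
    - [0,0,-6]
    - [0,0,0]
    - [0,0,0]
    - [0,0,0]
  yaw: [0,0,0,0,0,0,0]

```text
t: 41.0
ee_pos: [531.1, -294.6, 74.6]
orientation: [-2.415, -2.009, 0.0]
ft_force: [-0.1, 0.2, -0.6]
width: 29.7
grasp_force: 30.0
```

```bash
python3 - <<'E'
from h import *
im=look(["tall_mandrel_seat"],"w15.png")
z=ctrl.get_obs()["ee_pos"][2]+4.7
for n,zz in(("nut_mid",z),("spacer_mid",31)):
  for d in models.landmark_of(im,n)[:2]: print(n,round(d["conf"],2),d["location"],onplane(im,*d["location"],zz))
save(im,"w15c.png",(220,160,440,380),2.7)
E
```

```text
tcp [ 531.3 -294.6   75. ] toolx deg 79.5 w 29.6 t 41.05
tall_mandrel_seat LM 0.95 [325.6 254.3] [ 530.7 -292.9   14. ]
tall_mandrel_seat BB 0.82 [326.6 235.1 124.1  93. ] [ 533.2 -282.1   14. ]
tall_mandrel_seat BB 0.71 [328.8 247.4  78.3  60.9] [ 533.1 -289.3   14. ]
nut_mid 0.69 [326.5, 304.2] [ 531.3 -293.4   80. ]
spacer_mid 0.68 [326.8, 266.0] [ 531.2 -294.    31. ]
```

View pics/w15c.png

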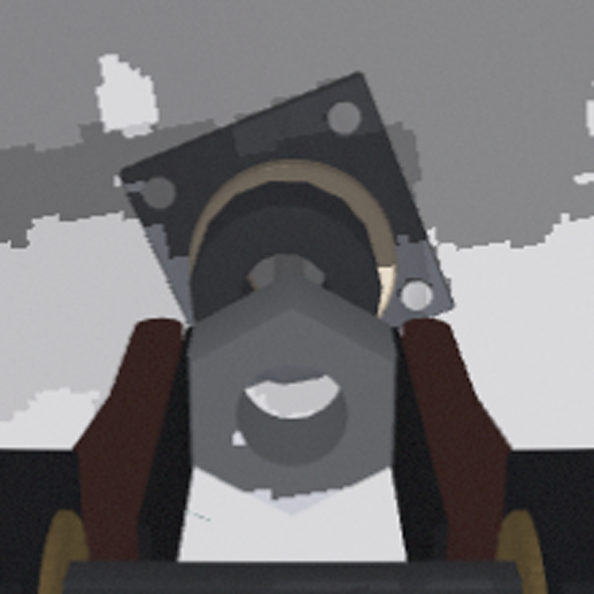

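The stack is flat, the pin shows at crop (289,270) and the nut (291) is aligned with it. Lowering.

play_rows:
  dp:
    - [0,0,-6]
    - [0,0,-8]
    - [0,0,-8]
    - [0,0,-4]
    - [0,0,0]
    - [0,0,0]
    - [0,0,0]
  yaw: [0,0,0,0,0,0,0]

```text
t: 41.83
ee_pos: [531.2, -294.6, 48.7]
orientation: [-2.415, -2.009, 0.0]
ft_force: [-0.1, 0.4, -0.2]
width: 29.7
grasp_force: 30.0
```

play_rows:
  dp:
    - [0,0,-1.5]
    - [0,0,0]
    - [0,0,0]
    - [0,0,0]
  yaw: [0,0,0,0]

```text
t: 42.17
ee_pos: [531.3, -294.6, 47.5]
orientation: [2.415, 2.009, 0.0]
ft_force: [-0.0, 0.5, 0.3]
width: 30.0
grasp_force: 30.0
```

play_rows:
  dp:
    - [0,0,-1.5]
    - [0,0,-1.5]
    - [0,0,0]
    - [0,0,0]
  yaw: [0,0,0,0]

```text
t: 42.5
ee_pos: [531.1, -294.5, 44.2]
orientation: [-2.415, -2.009, 0.0]
ft_force: [-0.8, 0.2, -1.1]
width: 29.9
grasp_force: 30.0
```

play_rows:
  dp:
    - [0,0,0]
    - [0,0,0]
    - [0,0,0]
    - [0,0,0]
    - [0,0,0]
  yaw: [0,0,0,0,0]
  gripper: 0.28

```text
t: 42.92
ee_pos: [531.2, -294.6, 44.4]
orientation: [2.415, 2.009, 0.0]
ft_force: [-0.3, 0.4, -0.0]
width: 59.9
grasp_force: 0.0
```

play_rows:
  dp:
    - [0,0,10]
    - [0,0,20]
    - [0,0,25]
    - [0,-10,25]
    - [0,-20,10]
    - [0,-20,0]
    - [0,-20,0]
    - [0,0,0]
  yaw: [0,0,0,0,0,0,0,0]

```text
t: 43.58
ee_pos: [531.7, -367.9, 136.0]
orientation: [2.414, 2.005, 0.0]
ft_force: [-0.0, -0.3, -0.1]
width: 63.3
grasp_force: 0.0
```

play_rows:
  dp:
    - [0,0,0]
    - [0,0,0]
    - [0,0,0]
  yaw: [0,0,0]

```text
t: 43.83
ee_pos: [530.9, -363.5, 134.2]
orientation: [-2.414, -2.009, 0.0]
ft_force: [-0.6, 0.7, 0.6]
width: 63.2
grasp_force: 0.0
```

```bash
python3 - <<'E'
from h import *
im=look(["nut_mid","spacer_mid"],"w16.png")
for d in models.landmark_of(im,"nut_mid")[:1]:
    u,v=d["location"];print("nut@49",onplane(im,u,v,49))
    for du,dv in[(-17,0),(17,0),(0,-17),(0,17),(12,12),(-12,-12)]: print(bydepth(im,u+du,v+dv))
s=shot("scene")
for n in("flanged_bush_mid","nut_mid"):
    for d in models.landmark_of(s,n)[:2]: print(n,round(d["conf"],2),d["location"],onplane(s,*d["location"],33 if "bush" in n else 49))
for d in models.landmark_of(s,"flanged_bush_mid")[:1]:
    u,v=d["location"]; print([bydepth(s,u+a,v-4)[2].round(0) for a in(-6,-4,4,6)])
E
```

```text
tcp [ 531.  -363.5  134.2] toolx deg 79.6 w 63.2 t 43.88
nut_mid LM 0.57 [301.1 133.7] [ 525.5 -295.8    8. ]
nut_mid BB 0.94 [306.1 131.8  54.5  62.4] [ 529.1 -295.2    8. ]
spacer_mid LM 0.89 [305.1 127.6] [ 529.  -292.4   10. ]
spacer_mid BB 0.94 [306.8 121.6  58.4  45.1] [ 530.9 -288.8   10. ]
nut@49 [ 528.2 -295.3   49. ]
[ 519.5 -293.5   57.7]
[ 537.6 -297.3   39.6]
[ 530.3 -286.1   53. ]
[ 526.9 -304.5   57. ]
[ 534.1 -303.    55.8]
[ 523.4 -287.6   56.4]
flanged_bush_mid 0.61 [201.6, 297.6] [584.6 372.6  33. ]
nut_mid 0.64 [369.4, 204.2] [ 522.1 -287.2   49. ]
[np.float64(-2.0), np.float64(43.0), np.float64(39.0), np.float64(42.0)]
```

The heights fit: nut top at about 57 mm and bush top at about 43 mm, both level. The gripper is clear.

```bash
python3 -c "
from workcell import ticket
print(ticket.close_job())"
```

```text
the job is handed in; nothing more can be done
None
```

Both mandrels are loaded in the order asked and the job is handed in: bushing, spacer and nut on the tall pin, washer and flanged bush (flange down) on the short pin. All parts are released, at about 44 s of the 144 s allowed; the hand-in gave no verdict.

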